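# Two sisters' morning kits on the dressing table

### The arm

A 6-joint arm with a two-finger parallel gripper is mounted at the origin on the work surface. World frame = base frame: x ahead of the robot, y to its left, z up, the work surface at z = 0. Lengths are in mm, angles in rad, forces in N, time in s.
With the tool pointing down it reaches from about 350 to 925 mm from the base axis. Payload 6.4 kg.
Tool frame: the origin (TCP) lies at the very end of the fingers, on their centre line; the grasp point (between the pads) lies 19 mm behind it; z points along the fingers, y is the line along which they close (so a half turn about z gives the same grasp; the last joint's range is limited). The gripper opens to 94 mm and grips with 3 to 60 N. Pads are 16 mm wide; open, the fingers measure 119 mm over their backs; the gripper's body (75 mm by 177 mm) begins 78 mm behind the grasp point.
Start: joints at [-1.466, 0.245, 1.558, -0, 1.339, -0.174], TCP at [178.886, -624.911, 205.455] pointing down, gripper open.
Joint ranges: [-3.13, 3.13], [-1.02, 2.26], [0.13, 2.54], [-0.95, 4.09], [0.21, 2.88], [-2.74, 2.74]. Speed limits (rad/s): [2.57, 2.57, 3.14, 3.14, 3.14, 3.14].

### API

Orientations are given as a rotation vector (axis times angle).
In Python, from bench import * gives the robot as it stands. The module is installed in compiled form; this text tells all that it offers.
- The arm moves only by the shell command python3 -m jog 'ROWS' [FORCE]. ROWS is JSON, a list of rows, each an object with "dp": the shift along the tool's x, y, z in cm, a list of three; "twist": the turn about the tool's z in units of 6 degrees (1.0 is 6 degrees); "jaw": the closure, from 0 (fully open) to 1 (shut). In form: [{"dp": [dx, dy, dz], "twist": twist, "jaw": jaw}, ...]. A call has exactly 8 rows; each row shifts and turns the commanded pose from where the row before left it, along the tool's axes as they then stand; what a row does not reach is not made up. A row lasts 1/12 s, in which the tool goes at most 41.7 mm and 7.16 degrees, less where a joint would pass 70% of its speed; a pose out of reach is approached as far as the arm can. A call with a gripper value outside its range is refused whole. The fingers move at their own pace and stop on an object; FORCE is the grip in N (left out, the last holds). Time passes only in rows, so rows that do not move let the fingers close, or fill a call up. It gives the time, the measured TCP pose, the force, the opening and the grip force at its end, in the units of the state.
- state(): the state, without advancing time (a new reading comes with each control period).
- capture(name): name is "side" or "top"; returns the picture (384x512x3 uint8, red, green, blue); there is no depth.
- calibration(name): a dict with "fov_y" (degrees; the focal length in pixels is half the picture's height over the tangent of half this angle, whatever the lens; pixels are square), "cx", "cy" (the principal point, pixels), "R" (3x3) and "t" (3): a world point X has camera coordinates R X + t. Camera axes: x right, y down, z forward; pixel columns grow to the right and rows downward; lengths in mm; the calibration is good to about 2 mm. A picture is of the moment at which its call begins. calibration takes no time and is no camera call.
- sign_off(): hands the job in; it is judged then, once.
The state is a dict: "clock": time; "joints": joint angles; "qd": joint speeds; "tau": joint torques, N m; "tool_pos": TCP position; "tool_rot": TCP orientation; "wrist_force": force on the tool from outside, world axes, zero at the start; "moment": the same for the moment, N m; "width": opening from 0.0 (shut) to 1.0 (fully open); "grasp_force": force on a finger pad.
Only numpy, scipy, OpenCV 4.12 (cv2) and the standard library are available. Lean on these libraries where they do the work, as an engineer would, in place of code of your own. Each camera call takes 0.05 s, during which the arm holds its last target. There are 200 camera calls.

### The job

Make up the two sisters' kits for the morning: the green bangle stack and the pink folded mirror go in the yellow tray, the black hairbrush and the aluminium hairpin tin in the blue tray. Everything must end lying flat on the floor of its tray, the right way up as it is now, with nothing leaning on a rim or on top of another thing; set things down rather than drop them. Leave the red bangles, the nail varnish, the perfume bottle and the cream jar standing where they are.

Things in the scene. Friction and masses are not known exactly. Their poses are not given: they have to be found in the camera images.
- green_bangles_center (a point): Stack of green glass bangles with one gold bangle half-way up, bound into one rigid upright tube: outside diameter 56 mm (about 57 over the bangles' ridges), inside 48 mm, height 36 mm, 60 to 130 g. The point is its centre, on the axis, 18 mm above its underside. Its z axis points up.
- mirror_center (a point): Folded pocket mirror: a closed flat pink plastic case, 74 mm (its x) by 58 mm (its y) by 18 mm high, 50 to 100 g, lying flat. The point is its centre, 9 mm above its underside. Its z axis points up.
- hairbrush_grip (a point): Black plastic hairbrush lying on its back, bristles up, 130 mm long along its x axis, 60 to 110 g. The point is near its centre of mass, on its centre line, 7 mm above its underside, in the head: the head (42 mm wide, 14 mm thick, straight sides, bristles to 24 mm above the underside) reaches from 18 mm behind the point to 48 mm ahead of it (+x); the handle (18 mm wide, 14 mm thick) goes on to 82 mm behind it (-x). Its z axis points up.
- pin_tin_center (a point): Round aluminium hairpin tin with its ribbed screw-top lid on: bottom part 60 mm in diameter and 22 mm high, the lid above it about 59 mm, height 32 mm in all, 40 to 85 g, standing lid up. The point is its centre, on the axis, 16 mm above its underside. Its z axis points up.
- yellow_tray: A low open rectangular plastic tray of yellow colour, fixed to the table top, outside 190 mm (its x) by 172 mm (its y) by 22 mm high, walls and floor 4 mm thick, so its inner floor measures 182 by 164 mm and lies 4 mm above the table. The origin is the centre of its underside, at table height; z up. Empty at the start; it may stand on either side and turned up to 17 degrees.
- blue_tray: A low open rectangular plastic tray of blue colour, fixed to the table top, outside 190 mm (its x) by 172 mm (its y) by 22 mm high, walls and floor 4 mm thick, so its inner floor measures 182 by 164 mm and lies 4 mm above the table. The origin is the centre of its underside, at table height; z up. Empty at the start; it may stand on either side and turned up to 17 degrees.
- red_bangles_center (a point): Stack of red glass bangles with one gold bangle half-way up, of the same form and size as the green one (diameter 56 mm, height 36 mm), standing among the stock; it belongs to neither kit. Loose. The point is its centre, 18 mm above its underside.
- nail_varnish: Small purple nail varnish bottle, 28 mm in diameter, 58 mm tall with its narrow cap, standing loose among the stock. The origin is the centre of its underside.
- perfume: Amber glass perfume bottle with a round gold cap, 40 by 50 mm, 85 mm tall, standing loose beyond one of the trays. The origin is the centre of its underside.
- cream_jar: White cream jar with an orange lid, 50 mm in diameter, 42 mm tall, standing loose beyond one of the trays. The origin is the centre of its underside.

How it is judged (in metres and radians):
At the end, for the whole second after the job is handed in: Green bangles and mirror inside the yellow tray, hairbrush and tin inside the blue tray, each right way up and flat on the tray floor (height within 4 mm, tilt under 0.1 rad), released, at rest. Red bangles, nail varnish, perfume and cream jar upright within 25 mm of their starts (x of green_bangles_center in the frame of yellow_tray between -0.066 and 0.066 m and y of green_bangles_center in the frame of yellow_tray between -0.057 and 0.057 m and z of green_bangles_center in the frame of yellow_tray between 0.018 and 0.026 m and angle between each of green_bangles_center, mirror_center, hairbrush_grip, pin_tin_center's own z axis and vertical below 0.1 rad and linear speed of each of green_bangles, mirror, hairbrush, pin_tin below 0.02 m/s and contact force between the fingers and green_bangles below 0.05 N and x of mirror_center in the frame of yellow_tray between -0.066 and 0.066 m and y of mirror_center in the frame of yellow_tray between -0.057 and 0.057 m and z of mirror_center in the frame of yellow_tray between 0.009 and 0.017 m and contact force between the fingers and mirror below 0.05 N and x of hairbrush_grip in the frame of blue_tray between -0.078 and 0.078 m and y of hairbrush_grip in the frame of blue_tray between -0.069 and 0.069 m and z of hairbrush_grip in the frame of blue_tray between 0.007 and 0.015 m and contact force between the fingers and hairbrush below 0.05 N and x of pin_tin_center in the frame of blue_tray between -0.064 and 0.064 m and y of pin_tin_center in the frame of blue_tray between -0.055 and 0.055 m and z of pin_tin_center in the frame of blue_tray between 0.016 and 0.024 m and contact force between the fingers and pin_tin below 0.05 N and distance of each of red_bangles_center, nail_varnish, perfume, cream_jar from where it was at the start of the episode below 0.025 m and angle between each of red_bangles_center, nail_varnish, perfume, cream_jar's own z axis and vertical below 0.15 rad); the robot touches nothing.
It fails at once if the red bangle stack is shifted by more than 25 mm or tipped over (distance of red_bangles_center from where it was at the start of the episode above 0.025 m or angle between red_bangles_center's own z axis and vertical above 0.5 rad).
It fails at once if the nail varnish bottle is shifted by more than 25 mm or tipped over (distance of nail_varnish from where it was at the start of the episode above 0.025 m or angle between nail_varnish's own z axis and vertical above 0.5 rad).
It fails at once if the perfume bottle is shifted by more than 25 mm or tipped over (distance of perfume from where it was at the start of the episode above 0.025 m or angle between perfume's own z axis and vertical above 0.5 rad).
It fails at once if the cream jar is shifted by more than 25 mm or tipped over (distance of cream_jar from where it was at the start of the episode above 0.025 m or angle between cream_jar's own z axis and vertical above 0.5 rad).
It fails at once if a kit thing is dropped from more than about 40 mm (in the air with nothing touching it) ((height (world z) of green_bangles_center above 0.062 m and contact force between green_bangles and anything else below 0.005 N) or (height (world z) of mirror_center above 0.053 m and contact force between mirror and anything else below 0.005 N) or (height (world z) of hairbrush_grip above 0.051 m and contact force between hairbrush and anything else below 0.005 N) or (height (world z) of pin_tin_center above 0.06 m and contact force between pin_tin and anything else below 0.005 N)).
It also fails if it takes over 106 s, if anything falls off the work surface, if the arm or the gripper's body presses on something with over 40 N, if the wrist force passes 120 N, or if a joint passes its speed limit or range.

## Working session

There is one attempt and no reset: what is moved stays moved. The work goes in short steps, Python scripts to look and compute and a shell command to move; the robot and the scene stay as the last step left them, time stands still between calls to the robot, and variables do not carry over. Pictures are saved under pics/ and viewed, at most 16 in all, crops included, and the job is handed in when it is done.

```bash
mkdir -p pics
python3 - <<'E'
from bench import *
import cv2
print(state())
for n in("side","top"):
    cv2.imwrite(f"pics/{n}0.png",capture(n)[:,:,::-1]); print(n,calibration(n))
E
```

```text
{'clock': 0.0, 'joints': array([-1.46612912e+00,  2.45781250e-01,  1.55897530e+00, -1.70790300e-05,
        1.33867986e+00, -1.74083880e-01]), 'qd': array([-0.00069617,  0.00157966,  0.00089568, -0.00153213,  0.00115734,
        0.00087748]), 'tau': array([ 1.29142350e-03, -4.15826797e+01, -3.14605200e+01,  6.85969018e-02,
        3.32054787e-02, -1.39273152e-04]), 'tool_pos': array([ 178.80039006, -624.31956032,  204.38716109]), 'tool_rot': array([-3.10930224e+00, -4.36195013e-01, -7.43700762e-05]), 'wrist_force': array([-0.49569021,  0.16366277, -0.06407923]), 'moment': array([-0.03344643,  0.0298106 , -0.07435232]), 'grasp_force': 0.0, 'width': 0.9971408344266172}
side {'fov_y': 53.10640713970945, 'cx': 256.1465534454964, 'cy': 197.9323518545412, 'R': array([[-9.69550548e-01, -2.44890585e-01,  5.80619342e-04],
       [-1.52805898e-01,  6.03120322e-01, -7.82876897e-01],
       [ 1.91368998e-01, -7.59127446e-01, -6.22176364e-01]]), 't': array([538.66052456, 121.7314941 , 717.49970901])}
top {'fov_y': 56.51062993378918, 'cx': 257.374948068986, 'cy': 198.8316394475783, 'R': array([[ 0.00116987, -0.99988607, -0.01504902],
       [-0.98912691,  0.00105609, -0.14706064],
       [ 0.14705978,  0.01505743, -0.98901299]]), 't': array([  6.30465078, 547.15100236, 812.06886065])}
```

View pics/side0.png

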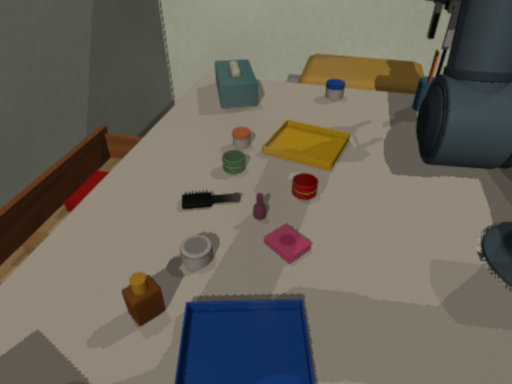

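View pics/top0.png

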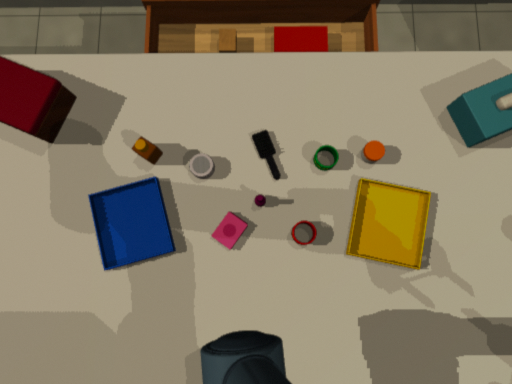

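Top view (image up = +x, left = +y): blue tray (132,224), yellow tray (389,225), green stack (326,158), brush head (263,143) with handle to (277,176), tin (201,166), mirror (230,230), red stack (304,233), varnish (260,200), perfume (147,148), jar (374,151). Side view: tin (197,252), green (234,162), mirror (288,243), brush (210,199).

```bash
cat > h.py <<'E'
from bench import *
import cv2, numpy as np
C={n:calibration(n) for n in("side","top")}
def K(n):
    c=C[n]; f=192/np.tan(np.radians(c["fov_y"]/2)); return f,c["cx"],c["cy"]
def ray(n,p):
    f,cx,cy=K(n); c=C[n]; R=np.array(c["R"]); d=R.T@np.array([(p[0]-cx)/f,(p[1]-cy)/f,1]); return -R.T@c["t"],d/np.linalg.norm(d)
def onz(n,p,z):
    o,d=ray(n,p); return o+d*(z-o[2])/d[2]
def tri(ps,pt):
    o1,d1=ray("side",ps); o2,d2=ray("top",pt)
    s=np.linalg.lstsq(np.c_[d1,-d2],o2-o1,rcond=None)[0]
    a,b=o1+d1*s[0],o2+d2*s[1]; return (a+b)/2,np.linalg.norm(a-b)
def proj(n,X):
    f,cx,cy=K(n); c=C[n]; q=np.array(c["R"])@X+c["t"]; return np.array([f*q[0]/q[2]+cx,f*q[1]/q[2]+cy])
HSV={"green":((50,100,25),(80,255,255)),"pink":((160,130,90),(174,255,255)),"red":((0,180,60),(4,255,255)),"yellow":((20,150,80),(32,255,255)),"blue":((105,150,40),(125,255,255)),"black":((0,0,0),(179,255,45)),"orange":((5,130,120),(14,255,255))}
def blobs(im,col,roi,mn=40):
    hsv=cv2.cvtColor(im,cv2.COLOR_RGB2HSV); m=cv2.inRange(hsv,*map(np.array,HSV[col]))
    k=np.zeros_like(m); x0,y0,x1,y1=roi; k[y0:y1,x0:x1]=255
    cs=cv2.findContours(m&k,cv2.RETR_EXTERNAL,cv2.CHAIN_APPROX_NONE)[0]
    return sorted([c for c in cs if cv2.contourArea(c)>mn],key=cv2.contourArea,reverse=True)
E
python3 - <<'E'
from h import *
np.set_printoptions(precision=1,suppress=True)
T=cv2.imread("pics/top0.png")[:,:,::-1];S=cv2.imread("pics/side0.png")[:,:,::-1]
R={"green":((215,145,255,180),(300,130,350,185)),"pink":((255,215,320,265),(200,200,255,255)),"red":((285,165,325,205),(285,215,325,250)),"yellow":((255,115,360,172),(335,170,440,280)),"blue":((170,290,320,384),(80,170,185,280)),"black":((175,180,250,215),(245,120,290,185)),"orange":((225,122,256,150),(355,135,392,168))}
for c,(rs,rt) in R.items():
    b=blobs(S,c,rs); a=blobs(T,c,rt)
    for n,l in(("S",b),("T",a)):
        for k in l[:2]: print(c,n,"rect",cv2.minAreaRect(k),"bb",cv2.boundingRect(k))
    if a and b: print("  tri",*tri(cv2.minAreaRect(b[0])[0],cv2.minAreaRect(a[0])[0]))
for c,rt in(("yellow",R["yellow"][1]),("blue",R["blue"][1])):
    k=blobs(T,c,rt)[0]; q=cv2.boxPoints(cv2.minAreaRect(k))
    P=np.array([onz("top",p,22) for p in q]); print(c,P,P.mean(0),np.linalg.norm(P-np.roll(P,1,0),axis=1))
# zoomed top and side center
cv2.imwrite("pics/zt.png",cv2.resize(T[115:265,185:345],None,fx=4,fy=4,interpolation=cv2.INTER_CUBIC)[:,:,::-1])
cv2.imwrite("pics/zs.png",cv2.resize(S[145:275,170:330],None,fx=4,fy=4,interpolation=cv2.INTER_CUBIC)[:,:,::-1])
E
```

```text
green T rect ((325.5000305175781, 157.50001525878906), (22.62741470336914, 25.455841064453125), 45.0) bb (313, 145, 26, 25)
pink S rect ((286.93316650390625, 242.58168029785156), (41.01973342895508, 28.14389991760254), 39.289405822753906) bb (265, 225, 46, 38)
pink T rect ((229.27703857421875, 229.9121551513672), (23.36577606201172, 30.689376831054688), 35.53767776489258) bb (212, 212, 35, 37)
  tri [475.   75.4  10.3] 0.048998485614738
red S rect ((304.5, 182.5), (17.0, 23.0), 90.0) bb (293, 174, 24, 18)
red S rect ((303.2955017089844, 195.14720153808594), (21.28464126586914, 6.304804801940918), 5.440331935882568) bb (293, 191, 22, 8)
red T rect ((303.7500305175781, 232.25003051757812), (22.62741470336914, 23.33452033996582), 45.0) bb (292, 221, 24, 24)
  tri [ 468.7 -104.1   28.3] 0.7929732203269976
yellow S rect ((305.3235778808594, 143.2058868408203), (80.76436614990234, 40.503448486328125), 14.03624439239502) bb (263, 120, 87, 50)
yellow T rect ((389.1643371582031, 223.20375061035156), (75.84734344482422, 80.37849426269531), 9.926244735717773) bb (346, 178, 85, 92)
  tri [ 494.3
[... 455 characters left out ...]
55.37930297851562), (49.39495849609375, 15.784103393554688), 68.19859313964844) bb (253, 131, 27, 48)
  tri [669.5 -19.    4.7] 11.358973105015723
orange S rect ((240.25, 131.75), (12.727920532226562, 14.849241256713867), 45.0) bb (233, 127, 17, 13)
orange T rect ((374.2500305175781, 149.75), (19.798988342285156, 19.091880798339844), 45.0) bb (364, 140, 21, 20)
  tri [ 668.8 -277.6   38. ] 1.8940241724591647
yellow [[ 411.9 -201.2   22. ]
 [ 603.5 -241.7   22. ]
 [ 570.8 -421.2   22. ]
 [ 381.8 -375.4   22. ]] [ 492.  -309.9   22. ] [176.8 195.9 182.4 194.5]
blue [[561.9 430.3  22. ]
 [606.2 256.5  22. ]
 [422.1 203.3  22. ]
 [380.  371.9  22. ]] [492.6 315.5  22. ] [191.1 179.3 191.6 173.7]
```

View pics/zt.png

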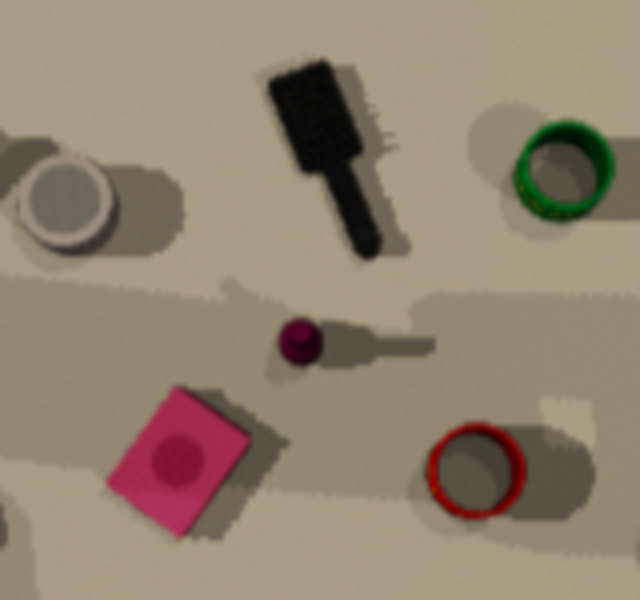

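View pics/zs.png

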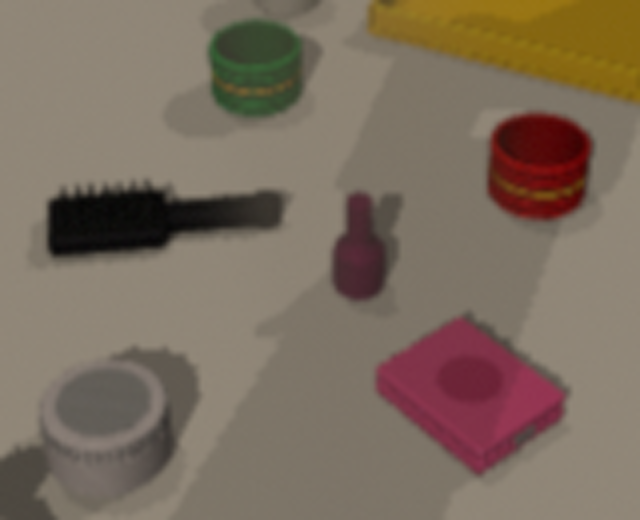

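The crops show all clearly: tin lid centre (66,201)/(105,400), green rim (565,171)/(256,49), mirror corners, brush head corners in the top crop (268,82),(325,62),(362,152),(305,175), handle end (368,250).

Run:
```python
from h import *
np.set_printoptions(precision=1,suppress=True)
t=lambda p:np.array(p)/4+[185,115]-.4; s=lambda p:np.array(p)/4+[170,145]-.4
for n,a,b,z in(("tin",(105,400),(66,201),32),("green",(256,49),(565,171),36),("red",(540,146),(477,471),36)):
    print(n,*tri(s(a),t(b)),onz("top",t(b),z))
mt=[(179,386),(251,437),(180,538),(107,482)]; ms=[(467,316),(565,393),(483,462),(378,378)]
# side view faces other way: order corners by world pos
W=np.array([onz("top",t(p),18) for p in mt]); V=np.array([onz("side",s(p),18) for p in ms])
print("mirror top",W,"side",V)
for i,w in enumerate(W):
    j=np.argmin(np.linalg.norm(V-w,axis=1)); print(tri(s(ms[j]),t(mt[i])))
print(W.mean(0),V.mean(0),[np.linalg.norm(W[i]-W[i-1]) for i in range(4)],np.degrees(np.arctan2(*(W[1]-W[0])[1::-1])),np.degrees(np.arctan2(*(W[3]-W[0])[1::-1])))
B=[(268,82),(325,62),(362,152),(305,175)]
W=np.array([onz("top",t(p),14) for p in B]);print("brush",W,W.mean(0),[np.linalg.norm(W[i]-W[i-1]) for i in range(4)])
e=onz("top",t((369,258)),7);f=onz("top",t((297,72)),14);print("ends",e,f,np.linalg.norm(e-f),np.degrees(np.arctan2(*(f-e)[1::-1])))
print("brush side: bottom far end",onz("side",s((50,255)),0),onz("side",s((166,246)),0),"handle end tri",*tri(s((280,207)),t((369,256))))
print("varnish cap",*tri(s((359,197)),t((301,339))))
# tray corners: outer quads by approx
for c,rt in(("yellow",(335,170,440,280)),("blue",(80,170,185,280))):
    T=cv2.imread("pics/top0.png")[:,:,::-1]
    h=cv2.convexHull(blobs(T,c,rt)[0]); 
    for e in(4,6,8):
        q=cv2.approxPolyDP(h,e,True)[:,0]
        if len(q)==4:
            P=np.array([onz("top",p,22) for p in q]);print(c,e,q.tolist(),P.mean(0),[np.linalg.norm(P[i]-P[i-1]) for i in range(4)],[np.degrees(np.arctan2(*(P[i]-P[i-1])[1::-1])) for i in range(4)]);break
S=cv2.imread("pics/side0.png")[:,:,::-1]
q=cv2.approxPolyDP(cv2.convexHull(blobs(S,"yellow",(255,115,360,172))[0]),4,True)[:,0]; print("yS",q.tolist(),[onz("side",p,22) for p in q])
cv2.imwrite("pics/trays.png",np.hstack([cv2.resize(T[165:285,80:185],None,fx=3.7,fy=3.7,interpolation=cv2.INTER_CUBIC),cv2.resize(T[165:285,335:440],None,fx=3.7,fy=3.7,interpolation=cv2.INTER_CUBIC)])[:,:,::-1])
```

```text
tin [633.1 144.5  33.1] 1.2662735853122078 [632.8 144.5  32. ]
green [ 651.9 -160.5   33. ] 2.703028870529597 [ 649.7 -160.2   36. ]
red [ 468.5 -103.8   32.4] 1.3094493011196733 [ 467.7 -103.5   36. ]
mirror top [[520.3  75.   18. ]
 [489.2  30.9  18. ]
 [428.5  73.3  18. ]
 [461.9 117.9  18. ]] side [[485.   30.4  18. ]
 [429.6  72.5  18. ]
 [459.7 125.5  18. ]
 [518.4  84.6  18. ]]
(array([520.8,  75.8,   9.2]), np.float64(0.9603225026507258))
(array([487. ,  30.8,  18.4]), np.float64(4.184819563900704))
(array([429. ,  73.2,  18.7]), np.float64(1.0706312575793149))
(array([461.4, 118.9,  10.7]), np.float64(1.7930750437063994))
[475.   74.3  18. ] [473.2  78.3  18. ] [np.float64(72.39765252519544), np.float64(53.99996197221554), np.float64(74.01680216067372), np.float64(55.78101354124211)] -125.21110370207168 143.71484153170363
brush [[714.1  21.5  14. ]
 [727.1 -14.5  14. ]
 [668.3 -37.6  14. ]
 [653.5  -1.8  14. ]] [690.7  -8.1  14. ] [np.float64(64.8930766109374), np.float64(38.33862232174802), np.float64(63.1787611929582), np.float64(38.654937397120804)]
ends [601.9 -41.8   7.
[... 429 characters left out ...]
829828)] [np.float64(-13.315838476739469), np.float64(-101.94710884132886), np.float64(167.48017349062357), np.float64(77.53743761631476)]
blue 4 [[156, 178], [174, 249], [105, 269], [89, 195]] [492.9 313.6  22. ] [np.float64(169.13389820254608), np.float64(180.9686181281565), np.float64(170.18851161239698), np.float64(185.9207403242289)] [np.float64(-75.50490835636454), np.float64(-163.68888646835615), np.float64(106.17265716906435), np.float64(15.960081761248912)]
yS [[263, 146], [287, 120], [349, 134], [330, 169], [264, 153]] [array([ 599.4, -246.9,   22. ]), array([ 565.5, -407. ,   22. ]), array([ 385. , -367.1,   22. ]), array([ 418.8, -182.3,   22. ]), array([ 589. , -213.9,   22. ])]
```

View pics/trays.png

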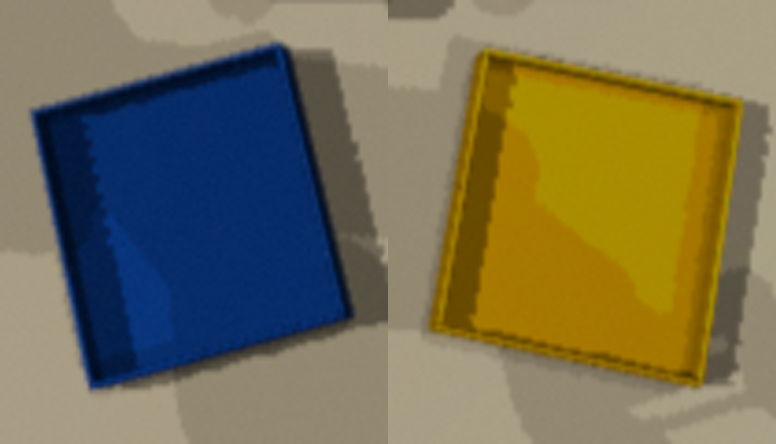

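```bash
cat > go.py <<'E'
import sys
from bench import *
import numpy as np
from scipy.spatial.transform import Rotation as Ro
# go.py x y z yaw_of_tool_x_deg : prints twist, then dp (cm) in axes after the twist
s=state(); p=s["tool_pos"]; M=Ro.from_rotvec(s["tool_rot"]).as_matrix()
yaw=np.degrees(np.arctan2(M[1,0],M[0,0]))
def plan(x,y,z,w):
    d=(np.array([x,y,z])-p)/10; c,q=np.cos(np.radians(w)),np.sin(np.radians(w))
    tw=((yaw-w+180)%360-180)/6
    print("twist %.2f  then dp %.2f %.2f %.2f"%(tw,d[0]*c+d[1]*q,d[0]*q-d[1]*c,-d[2]))
print("at",p.round(1),"yaw %.1f"%yaw,"tilt",M[:,2].round(3),"w %.3f g %.1f clk %.1f F"%(s["width"],s["grasp_force"],s["clock"]),s["wrist_force"].round(1))
a=list(map(float,sys.argv[1:]))
for i in range(0,len(a),4): plan(*a[i:i+4])
def tray(c,w,x,y):
    c_,s_=np.cos(np.radians(w)),np.sin(np.radians(w)); return (np.array(c)+[c_*x-s_*y,s_*x+c_*y]).round(1)
if not a:
    print("mirror",tray((492,-309),-13,-45,0),"green",tray((492,-309),-13,43,0),"brush",tray((493,313.5),16,17,37),"tin",tray((493,313.5),16,0,-41))
E
python3 go.py; python3 go.py 650.5 -160.3 110 -13
```

```text
at [ 178.8 -624.4  204.5] yaw 16.0 tilt [-0.     0.002 -1.   ] w 0.998 g 0.0 clk 0.1 F [ 0.3 -0.3 -0.4]
mirror [ 448.2 -298.9] green [ 533.9 -318.7] brush [499.1 353.8] tin [504.3 274.1]
at [ 178.8 -624.4  204.5] yaw 16.0 tilt [-0.     0.002 -1.   ] w 0.998 g 0.0 clk 0.1 F [ 0.3 -0.3 -0.4]
twist 4.83  then dp 35.52 -55.83 9.45
```

```bash
python3 -m jog '[{"dp":[0,0,0],"twist":0.97,"jaw":0},{"dp":[0,0,0],"twist":0.97,"jaw":0},{"dp":[0,0,0],"twist":0.97,"jaw":0},{"dp":[0,0,0],"twist":0.96,"jaw":0},{"dp":[0,0,0],"twist":0.96,"jaw":0},{"dp":[1.9,-2.9,0.5],"twist":0,"jaw":0},{"dp":[1.9,-2.9,0.5],"twist":0,"jaw":0},{"dp":[1.9,-2.9,0.5],"twist":0,"jaw":0}]' 15
python3 -m jog '[{"dp":[1.9,-2.9,0.5],"twist":0,"jaw":0},{"dp":[1.9,-2.9,0.5],"twist":0,"jaw":0},{"dp":[1.9,-2.9,0.5],"twist":0,"jaw":0},{"dp":[1.9,-2.9,0.5],"twist":0,"jaw":0},{"dp":[1.9,-2.9,0.5],"twist":0,"jaw":0},{"dp":[1.9,-2.9,0.5],"twist":0,"jaw":0},{"dp":[1.9,-2.9,0.5],"twist":0,"jaw":0},{"dp":[1.9,-2.9,0.5],"twist":0,"jaw":0}]'
python3 -m jog '[{"dp":[1.9,-2.9,0.5],"twist":0,"jaw":0},{"dp":[1.9,-2.9,0.5],"twist":0,"jaw":0},{"dp":[1.9,-2.9,0.5],"twist":0,"jaw":0},{"dp":[1.9,-2.9,0.5],"twist":0,"jaw":0},{"dp":[1.9,-2.9,0.5],"twist":0,"jaw":0},{"dp":[1.9,-2.9,0.5],"twist":0,"jaw":0},{"dp":[0,0,0],"twist":0,"jaw":0},{"dp":[0,0,0],"twist":0,"jaw":0}]'
python3 go.py 650.5 -160.3 60 -13 650.5 -160.3 4 -13
```

```text
clock: 0.77
tool_pos: [254.3, -551.9, 189.7]
tool_rot: [-3.12, 0.358, 0.0]
wrist_force: [0.4, 0.3, -0.2]
width: 1.001
grasp_force: 0.0
clock: 1.43
tool_pos: [455.1, -359.5, 149.9]
tool_rot: [-3.121, 0.356, 0.001]
wrist_force: [0.7, -0.4, -0.2]
width: 0.995
grasp_force: 0.0
clock: 2.1
tool_pos: [604.8, -215.6, 119.4]
tool_rot: [-3.121, 0.351, 0.003]
wrist_force: [0.7, -0.1, 0.9]
width: 1.002
grasp_force: 0.0
at [ 604.8 -215.6  119.4] yaw -12.8 tilt [-0.002  0.001 -1.   ] w 1.002 g 0.0 clk 2.1 F [ 0.7 -0.1  0.9]
twist 0.03  then dp 3.20 -6.42 5.94
twist 0.03  then dp 3.20 -6.42 11.54
```

```bash
python3 -m jog '[{"dp":[0.8,-1.6,0.8],"twist":0,"jaw":0},{"dp":[0.8,-1.6,0.8],"twist":0,"jaw":0},{"dp":[0.8,-1.6,0.8],"twist":0,"jaw":0},{"dp":[0.8,-1.6,0.8],"twist":0,"jaw":0},{"dp":[0,0,1],"twist":0,"jaw":0},{"dp":[0,0,1],"twist":0,"jaw":0},{"dp":[0,0,0.5],"twist":0,"jaw":0},{"dp":[0,0,0],"twist":0,"jaw":0}]'
python3 - <<'E'
from h import *
for n in("side","top"): cv2.imwrite(f"pics/{n}1.png",capture(n)[:,:,::-1])
s=cv2.imread("pics/side1.png")[120:220,170:300];t=cv2.imread("pics/top1.png")[110:210,260:390]
cv2.imwrite("pics/g1.png",np.hstack([cv2.resize(s,(400,308)),cv2.resize(t,(400,308))]))
E
python3 go.py 650.5 -160.3 5 -13
```

```text
clock: 2.77
tool_pos: [648.2, -162.8, 61.5]
tool_rot: [-3.12, 0.358, 0.005]
wrist_force: [-0.0, -0.2, 0.2]
width: 0.997
grasp_force: 0.0
at [ 649.6 -163.1   63.4] yaw -13.1 tilt [-0.  0. -1.] w 1.001 g 0.0 clk 2.9 F [ 0.4  0.6 -0.2]
twist -0.01  then dp 0.03 -0.29 5.84
```

View pics/g1.png

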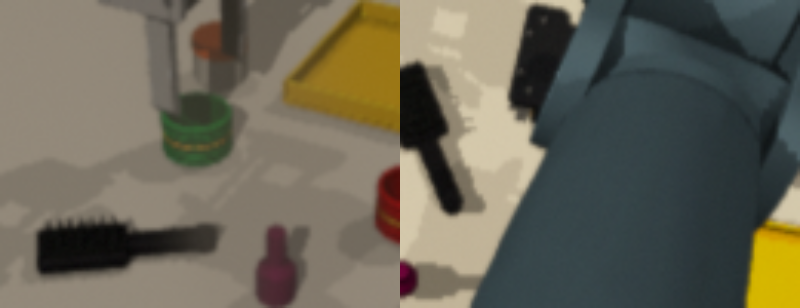

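Side view: the fingers straddle the green stack (crop 197,130); nothing near it. Going down and closing.

```bash
python3 -m jog '[{"dp":[0,-0.3,1],"twist":0,"jaw":0},{"dp":[0,0,1],"twist":0,"jaw":0},{"dp":[0,0,1],"twist":0,"jaw":0},{"dp":[0,0,1],"twist":0,"jaw":0},{"dp":[0,0,1],"twist":0,"jaw":0},{"dp":[0,0,0.6],"twist":0,"jaw":0},{"dp":[0,0,0],"twist":0,"jaw":0},{"dp":[0,0,0],"twist":0,"jaw":0}]'
python3 -m jog '[{"dp":[0,0,0],"twist":0,"jaw":0.2},{"dp":[0,0,0],"twist":0,"jaw":0.3},{"dp":[0,0,0],"twist":0,"jaw":0.4},{"dp":[0,0,0],"twist":0,"jaw":0.5},{"dp":[0,0,0],"twist":0,"jaw":0.6},{"dp":[0,0,0],"twist":0,"jaw":0.7},{"dp":[0,0,0],"twist":0,"jaw":0.7},{"dp":[0,0,0],"twist":0,"jaw":0.7}]' 15
python3 go.py
```

```text
clock: 3.53
tool_pos: [650.6, -159.0, 6.8]
tool_rot: [-3.121, 0.356, 0.001]
wrist_force: [-0.2, -0.9, 0.9]
width: 0.996
grasp_force: 0.0
clock: 4.2
tool_pos: [650.9, -159.4, 7.7]
tool_rot: [3.121, -0.356, 0.0]
wrist_force: [0.3, -0.7, 1.3]
width: 0.582
grasp_force: 15.0
at [ 650.9 -159.4    7.7] yaw -13.0 tilt [ 0. -0. -1.] w 0.582 g 15.0 clk 4.2 F [ 0.3 -0.7  1.3]
mirror [ 448.2 -298.9] green [ 533.9 -318.7] brush [499.1 353.8] tin [504.3 274.1]
```

```bash
python3 -m jog '[{"dp":[0,0,-1],"twist":0,"jaw":0.7},{"dp":[0,0,-1.5],"twist":0,"jaw":0.7},{"dp":[0,0,-1.5],"twist":0,"jaw":0.7},{"dp":[0,0,-1.5],"twist":0,"jaw":0.7},{"dp":[0,0,-1.5],"twist":0,"jaw":0.7},{"dp":[0,0,-1],"twist":0,"jaw":0.7},{"dp":[0,0,0],"twist":0,"jaw":0.7},{"dp":[0,0,0],"twist":0,"jaw":0.7}]'
python3 - <<'E'
from h import *
for n in("side",): cv2.imwrite(f"pics/{n}2.png",capture(n)[:,:,::-1])
s=cv2.imread("pics/side2.png")[90:220,170:300]
cv2.imwrite("pics/g2.png",cv2.resize(s,(520,520)))
E
python3 go.py 533.9 -318.7 80 -13
```

```text
clock: 4.87
tool_pos: [651.3, -159.4, 88.6]
tool_rot: [3.121, -0.356, 0.003]
wrist_force: [-1.3, 0.1, -1.0]
width: 0.578
grasp_force: 15.0
at [ 650.5 -159.    87.3] yaw -13.0 tilt [-0.  0. -1.] w 0.581 g 15.0 clk 4.9 F [-0.8  0.1 -2. ]
twist -0.00  then dp -7.77 18.18 0.73
```

View pics/g2.png

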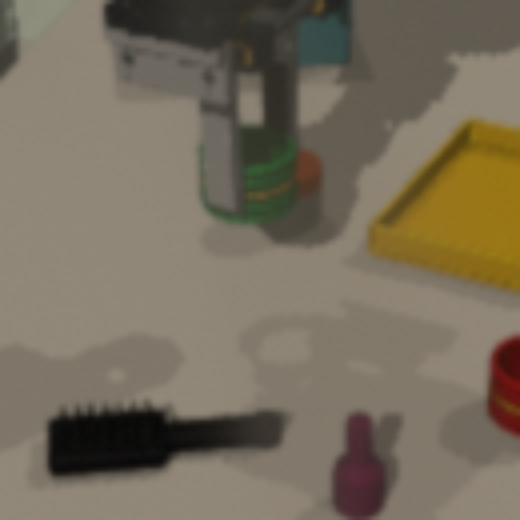

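The stack hangs level and centred between the fingers at crop (250,180). Carrying it to the tray.

```bash
python3 -m jog '[{"dp":[-1.3,3,0],"twist":0,"jaw":0.7},{"dp":[-1.3,3,0],"twist":0,"jaw":0.7},{"dp":[-1.3,3,0],"twist":0,"jaw":0.7},{"dp":[-1.3,3,0],"twist":0,"jaw":0.7},{"dp":[-1.3,3,0],"twist":0,"jaw":0.7},{"dp":[-1.3,3.2,0],"twist":0,"jaw":0.7},{"dp":[0,0,0],"twist":0,"jaw":0.7},{"dp":[0,0,0],"twist":0,"jaw":0.7}]'
python3 -m jog '[{"dp":[0,0,1],"twist":0,"jaw":0.7},{"dp":[0,0,1],"twist":0,"jaw":0.7},{"dp":[0,0,1],"twist":0,"jaw":0.7},{"dp":[0,0,1],"twist":0,"jaw":0.7},{"dp":[0,0,1],"twist":0,"jaw":0.7},{"dp":[0,0,1],"twist":0,"jaw":0.7},{"dp":[0,0,0.6],"twist":0,"jaw":0.7},{"dp":[0,0,0],"twist":0,"jaw":0.7}]'
python3 go.py 533.9 -318.7 12 -13
```

```text
clock: 5.58
tool_pos: [532.4, -319.7, 86.2]
tool_rot: [-3.119, 0.361, 0.003]
wrist_force: [0.2, 0.3, -1.6]
width: 0.58
grasp_force: 15.0
clock: 6.25
tool_pos: [532.9, -317.9, 19.2]
tool_rot: [-3.119, 0.355, 0.005]
wrist_force: [-0.5, -0.1, -1.6]
width: 0.58
grasp_force: 15.0
at [ 532.9 -317.9   19.2] yaw -13.0 tilt [-0.003  0.002 -1.   ] w 0.580 g 15.0 clk 6.2 F [-0.5 -0.1 -1.6]
twist 0.00  then dp 0.12 0.06 0.72
```

```bash
python3 -m jog '[{"dp":[0,0,0.3],"twist":0,"jaw":0.7},{"dp":[0,0,0.2],"twist":0,"jaw":0.7},{"dp":[0,0,0.1],"twist":0,"jaw":0.7},{"dp":[0,0,0],"twist":0,"jaw":0.7},{"dp":[0,0,0],"twist":0,"jaw":0.7},{"dp":[0,0,0],"twist":0,"jaw":0.7},{"dp":[0,0,0],"twist":0,"jaw":0.7},{"dp":[0,0,0],"twist":0,"jaw":0.7}]'; python3 -m jog '[{"dp":[0,0,0.1],"twist":0,"jaw":0.7},{"dp":[0,0,0.1],"twist":0,"jaw":0.7},{"dp":[0,0,0],"twist":0,"jaw":0.7},{"dp":[0,0,0],"twist":0,"jaw":0.7},{"dp":[0,0,0],"twist":0,"jaw":0.7},{"dp":[0,0,0],"twist":0,"jaw":0.7},{"dp":[0,0,0],"twist":0,"jaw":0.7},{"dp":[0,0,0],"twist":0,"jaw":0.7}]'
```

```text
clock: 6.92
tool_pos: [533.9, -319.0, 15.7]
tool_rot: [3.121, -0.356, 0.0]
wrist_force: [-0.1, -0.2, -1.3]
width: 0.578
grasp_force: 15.0
clock: 7.58
tool_pos: [533.9, -319.0, 13.5]
tool_rot: [-3.121, 0.356, -0.0]
wrist_force: [0.5, 0.4, -0.5]
width: 0.577
grasp_force: 15.0
```

```bash
python3 -m jog '[{"dp":[0,0,0.1],"twist":0,"jaw":0.7},{"dp":[0,0,0],"twist":0,"jaw":0.7},{"dp":[0,0,0.1],"twist":0,"jaw":0.7},{"dp":[0,0,0],"twist":0,"jaw":0.7},{"dp":[0,0,0],"twist":0,"jaw":0.7},{"dp":[0,0,0],"twist":0,"jaw":0.7},{"dp":[0,0,0],"twist":0,"jaw":0.7},{"dp":[0,0,0],"twist":0,"jaw":0.7}]'
```

```text
clock: 8.25
tool_pos: [534.0, -319.1, 11.7]
tool_rot: [3.121, -0.356, 0.0]
wrist_force: [-0.1, 1.1, 2.5]
width: 0.581
grasp_force: 15.0
```

Contact at z 11.7, as predicted. Release and go up, then toward the mirror.

```bash
python3 -m jog '[{"dp":[0,0,0],"twist":0,"jaw":0.4},{"dp":[0,0,0],"twist":0,"jaw":0.35},{"dp":[0,0,0],"twist":0,"jaw":0.3},{"dp":[0,0,0],"twist":0,"jaw":0.25},{"dp":[0,0,0],"twist":0,"jaw":0.25},{"dp":[0,0,0],"twist":0,"jaw":0.25},{"dp":[0,0,-0.5],"twist":0,"jaw":0.25},{"dp":[0,0,-1],"twist":0,"jaw":0.25}]'
python3 -m jog '[{"dp":[0,0,-1.5],"twist":0,"jaw":0.2},{"dp":[0,0,-1.5],"twist":0,"jaw":0},{"dp":[0,0,-2],"twist":0,"jaw":0},{"dp":[0,0,-2],"twist":0.95,"jaw":0},{"dp":[0,0,-1],"twist":0.95,"jaw":0},{"dp":[0,0,0],"twist":0.95,"jaw":0},{"dp":[0,0,0],"twist":0.9,"jaw":0},{"dp":[0,0,0],"twist":0,"jaw":0}]'
python3 go.py 474.7 75 100 -35.5
```

```text
clock: 8.92
tool_pos: [533.0, -318.2, 25.7]
tool_rot: [-3.12, 0.356, 0.004]
wrist_force: [0.1, 1.1, 0.1]
width: 0.754
grasp_force: 0.0
clock: 9.58
tool_pos: [534.3, -319.3, 108.0]
tool_rot: [2.991, -0.96, 0.003]
wrist_force: [-0.4, 0.7, 0.5]
width: 0.999
grasp_force: 0.0
at [ 534.3 -319.3  108. ] yaw -35.6 tilt [ 0.001 -0.001 -1.   ] w 0.999 g 0.0 clk 9.6 F [-0.4  0.7  0.5]
twist -0.02  then dp -27.74 -28.64 0.80
```

```bash
python3 -m jog '[{"dp":[-2.5,-2.6,0],"twist":0,"jaw":0},{"dp":[-2.5,-2.6,0],"twist":0,"jaw":0},{"dp":[-2.5,-2.6,0],"twist":0,"jaw":0},{"dp":[-2.5,-2.6,0],"twist":0,"jaw":0},{"dp":[-2.5,-2.6,0],"twist":0,"jaw":0},{"dp":[-2.5,-2.6,0],"twist":0,"jaw":0},{"dp":[-2.5,-2.6,0],"twist":0,"jaw":0},{"dp":[-2.5,-2.6,0],"twist":0,"jaw":0}]'
python3 -m jog '[{"dp":[-2.5,-2.6,0],"twist":0,"jaw":0},{"dp":[-2.5,-2.6,0],"twist":0,"jaw":0},{"dp":[-2.7,-2.6,0],"twist":0,"jaw":0},{"dp":[0,0,1],"twist":0,"jaw":0},{"dp":[0,0,1.5],"twist":0,"jaw":0},{"dp":[0,0,1.5],"twist":0,"jaw":0},{"dp":[0,0,1],"twist":0,"jaw":0},{"dp":[0,0,0],"twist":0,"jaw":0}]'
python3 go.py 474.7 75 4 -35.5
python3 - <<'E'
from h import *
T=capture("top");S=capture("side")
for n,I in(("side",S),("top",T)): cv2.imwrite(f"pics/{n}3.png",I[:,:,::-1])
cv2.imwrite("pics/m3.png",np.hstack([cv2.resize(S[170:270,240:370],(400,308)),cv2.resize(T[130:280,320:450],(400,308*5//4))[:308]])[:,:,::-1])
a=blobs(T,"green",(340,165,440,280))
print([(cv2.minAreaRect(k),onz("top",cv2.minAreaRect(k)[0],40)) for k in a])
E
```

```text
clock: 10.25
tool_pos: [491.5, -31.9, 107.1]
tool_rot: [-2.993, 0.954, -0.001]
wrist_force: [0.6, -0.2, 0.0]
width: 0.998
grasp_force: 0.0
clock: 10.92
tool_pos: [472.8, 74.5, 54.4]
tool_rot: [2.991, -0.956, -0.006]
wrist_force: [-0.3, 0.4, 0.3]
width: 0.998
grasp_force: 0.0
at [472.8  74.5  54.4] yaw -35.4 tilt [-0.004  0.    -1.   ] w 0.998 g 0.0 clk 10.9 F [-0.3  0.4  0.3]
twist 0.01  then dp 0.13 -0.15 5.04
[(((392.800048828125, 204.10000610351562), (22.360679626464844, 26.385601043701172), 63.43495178222656), array([ 534.26450562, -314.53627547,   40.        ]))]
```

View pics/m3.png

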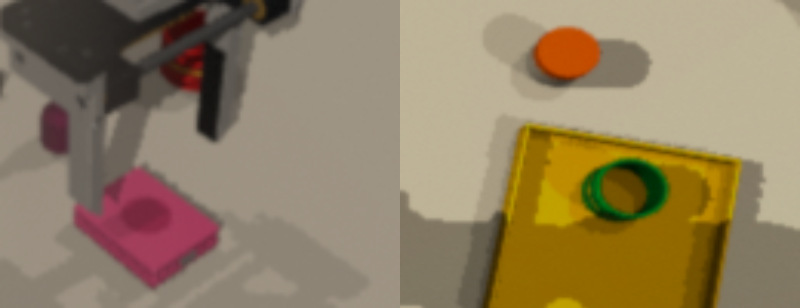

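Green stands flat in the tray; the gripper straddles the pink mirror (crop 145,225). Down and close.

```bash
python3 -m jog '[{"dp":[0.1,-0.1,1.2],"twist":0,"jaw":0},{"dp":[0,0,1.2],"twist":0,"jaw":0},{"dp":[0,0,1.2],"twist":0,"jaw":0},{"dp":[0,0,0.8],"twist":0,"jaw":0},{"dp":[0,0,0.6],"twist":0,"jaw":0},{"dp":[0,0,0],"twist":0,"jaw":0},{"dp":[0,0,0],"twist":0,"jaw":0},{"dp":[0,0,0],"twist":0,"jaw":0.1}]'
python3 -m jog '[{"dp":[0,0,0],"twist":0,"jaw":0.2},{"dp":[0,0,0],"twist":0,"jaw":0.3},{"dp":[0,0,0],"twist":0,"jaw":0.35},{"dp":[0,0,0],"twist":0,"jaw":0.4},{"dp":[0,0,0],"twist":0,"jaw":0.45},{"dp":[0,0,0],"twist":0,"jaw":0.5},{"dp":[0,0,0],"twist":0,"jaw":0.7},{"dp":[0,0,0],"twist":0,"jaw":0.7}]' 20
```

```text
clock: 11.68
tool_pos: [476.6, 74.9, 7.2]
tool_rot: [-2.992, 0.958, -0.002]
wrist_force: [-0.3, 0.6, 0.1]
width: 0.959
grasp_force: 0.0
clock: 12.35
tool_pos: [475.9, 75.0, 6.6]
tool_rot: [2.992, -0.958, 0.0]
wrist_force: [-0.4, -0.3, 1.9]
width: 0.614
grasp_force: 20.0
```

```bash
python3 -m jog '[{"dp":[0,0,-0.6],"twist":0,"jaw":0.7},{"dp":[0,0,-1],"twist":0,"jaw":0.7},{"dp":[0,0,-1.5],"twist":0,"jaw":0.7},{"dp":[0,0,-1.5],"twist":0,"jaw":0.7},{"dp":[0,0,-1.5],"twist":0,"jaw":0.7},{"dp":[0,0,-1.5],"twist":0,"jaw":0.7},{"dp":[0,0,-1],"twist":0,"jaw":0.7},{"dp":[0,0,0],"twist":0,"jaw":0.7}]'
python3 -m jog '[{"dp":[0,0,0],"twist":-0.75,"jaw":0.7},{"dp":[0,0,0],"twist":-0.75,"jaw":0.7},{"dp":[0,0,0],"twist":-0.75,"jaw":0.7},{"dp":[0,0,0],"twist":-0.75,"jaw":0.7},{"dp":[0,0,0],"twist":-0.75,"jaw":0.7},{"dp":[0,0,0],"twist":0,"jaw":0.7},{"dp":[0,0,0],"twist":0,"jaw":0.7},{"dp":[0,0,0],"twist":0,"jaw":0.7}]'
python3 go.py 448.2 -298.9 90 -13
```

```text
clock: 13.02
tool_pos: [477.8, 74.9, 95.4]
tool_rot: [-2.991, 0.957, -0.008]
wrist_force: [0.8, 0.3, -0.6]
width: 0.617
grasp_force: 20.0
clock: 13.68
tool_pos: [475.5, 75.0, 92.1]
tool_rot: [3.121, -0.358, -0.001]
wrist_force: [0.3, -0.7, -0.6]
width: 0.612
grasp_force: 20.0
at [475.5  75.   92.1] yaw -13.1 tilt [-0.001  0.    -1.   ] w 0.612 g 20.0 clk 13.7 F [ 0.3 -0.7 -0.6]
twist -0.02  then dp 5.75 37.05 0.21
```

```bash
python3 -m jog '[{"dp":[0.4,2.8,0],"twist":0,"jaw":0.7},{"dp":[0.4,2.8,0],"twist":0,"jaw":0.7},{"dp":[0.4,2.8,0],"twist":0,"jaw":0.7},{"dp":[0.4,2.8,0],"twist":0,"jaw":0.7},{"dp":[0.4,2.8,0],"twist":0,"jaw":0.7},{"dp":[0.4,2.8,0],"twist":0,"jaw":0.7},{"dp":[0.4,2.8,0],"twist":0,"jaw":0.7},{"dp":[0.4,2.8,0],"twist":0,"jaw":0.7}]'
python3 -m jog '[{"dp":[0.5,2.9,0],"twist":0,"jaw":0.7},{"dp":[0.5,2.9,0],"twist":0,"jaw":0.7},{"dp":[0.5,2.9,0],"twist":0,"jaw":0.7},{"dp":[0.5,2.9,0],"twist":0,"jaw":0.7},{"dp":[0.5,3,0],"twist":0,"jaw":0.7},{"dp":[0,0,0],"twist":0,"jaw":0.7},{"dp":[0,0,0],"twist":0,"jaw":0.7},{"dp":[0,0,0],"twist":0,"jaw":0.7}]'
python3 go.py 448.2 -298.9 30 -13
```

```text
clock: 14.35
tool_pos: [456.2, -151.8, 92.4]
tool_rot: [-3.121, 0.358, -0.0]
wrist_force: [0.8, 0.0, -0.5]
width: 0.614
grasp_force: 20.0
clock: 15.02
tool_pos: [447.8, -297.6, 92.0]
tool_rot: [-3.12, 0.357, 0.001]
wrist_force: [-0.8, 0.8, -1.3]
width: 0.615
grasp_force: 20.0
at [ 447.8 -297.6   92. ] yaw -13.0 tilt [-0.001  0.001 -1.   ] w 0.615 g 20.0 clk 15.0 F [-0.8  0.8 -1.3]
twist -0.01  then dp 0.06 0.12 6.20
```

```bash
python3 -m jog '[{"dp":[0,0,1.2],"twist":0,"jaw":0.7},{"dp":[0,0,1.2],"twist":0,"jaw":0.7},{"dp":[0,0,1.2],"twist":0,"jaw":0.7},{"dp":[0,0,1.2],"twist":0,"jaw":0.7},{"dp":[0,0,1.2],"twist":0,"jaw":0.7},{"dp":[0,0,1],"twist":0,"jaw":0.7},{"dp":[0,0,0.6],"twist":0,"jaw":0.7},{"dp":[0,0,0],"twist":0,"jaw":0.7}]'
python3 -m jog '[{"dp":[0,0,0.2],"twist":0,"jaw":0.7},{"dp":[0,0,0],"twist":0,"jaw":0.7},{"dp":[0,0,0.1],"twist":0,"jaw":0.7},{"dp":[0,0,0],"twist":0,"jaw":0.7},{"dp":[0,0,0],"twist":0,"jaw":0.7},{"dp":[0,0,0],"twist":0,"jaw":0.7},{"dp":[0,0,0],"twist":0,"jaw":0.7},{"dp":[0,0,0],"twist":0,"jaw":0.7}]'
```

```text
clock: 15.68
tool_pos: [447.2, -297.4, 14.5]
tool_rot: [-3.119, 0.356, 0.004]
wrist_force: [0.4, -1.2, -1.2]
width: 0.616
grasp_force: 20.0
clock: 16.35
tool_pos: [448.2, -298.4, 13.6]
tool_rot: [3.121, -0.356, 0.0]
wrist_force: [-0.7, 0.1, -0.5]
width: 0.613
grasp_force: 20.0
```

```bash
python3 -m jog '[{"dp":[0,0,0.1],"twist":0,"jaw":0.7},{"dp":[0,0,0],"twist":0,"jaw":0.7},{"dp":[0,0,0.1],"twist":0,"jaw":0.7},{"dp":[0,0,0],"twist":0,"jaw":0.7},{"dp":[0,0,0.1],"twist":0,"jaw":0.7},{"dp":[0,0,0],"twist":0,"jaw":0.7},{"dp":[0,0,0],"twist":0,"jaw":0.7},{"dp":[0,0,0],"twist":0,"jaw":0.7}]'
```

```text
clock: 17.02
tool_pos: [448.2, -298.4, 10.6]
tool_rot: [3.121, -0.356, 0.0]
wrist_force: [-1.3, 0.3, 1.7]
width: 0.616
grasp_force: 20.0
```

```bash
python3 -m jog '[{"dp":[0,0,0],"twist":0,"jaw":0.37},{"dp":[0,0,0],"twist":0,"jaw":0.34},{"dp":[0,0,0],"twist":0,"jaw":0.3},{"dp":[0,0,0],"twist":0,"jaw":0.25},{"dp":[0,0,0],"twist":0,"jaw":0.25},{"dp":[0,0,0],"twist":0,"jaw":0.25},{"dp":[0,0,-0.5],"twist":0,"jaw":0.25},{"dp":[0,0,-1],"twist":0,"jaw":0.25}]'
python3 -m jog '[{"dp":[0,0,-2],"twist":0,"jaw":0.2},{"dp":[0,0,-2],"twist":0,"jaw":0.1},{"dp":[0,0,-2],"twist":-0.95,"jaw":0},{"dp":[0,0,-2],"twist":-0.95,"jaw":0},{"dp":[0,0,-0.5],"twist":-0.95,"jaw":0},{"dp":[0,0,0],"twist":-0.95,"jaw":0},{"dp":[0,0,0],"twist":-0.95,"jaw":0},{"dp":[0,0,0],"twist":-1,"jaw":0}]'
python3 go.py 677 -13.3 100 21.5
```

```text
clock: 17.68
tool_pos: [447.3, -297.6, 24.8]
tool_rot: [-3.12, 0.356, 0.003]
wrist_force: [-0.1, -0.1, 0.3]
width: 0.749
grasp_force: 0.0
clock: 18.35
tool_pos: [448.5, -298.7, 111.9]
tool_rot: [3.083, 0.593, 0.002]
wrist_force: [-0.3, -0.7, 0.1]
width: 1.002
grasp_force: 0.0
at [ 448.5 -298.7  111.9] yaw 21.8 tilt [ 0.001 -0.001 -1.   ] w 1.002 g 0.0 clk 18.4 F [-0.3 -0.7  0.1]
twist 0.05  then dp 31.72 -18.17 1.19
```

```bash
python3 -m jog '[{"dp":[2.9,-1.65,0],"twist":0,"jaw":0},{"dp":[2.9,-1.65,0],"twist":0,"jaw":0},{"dp":[2.9,-1.65,0],"twist":0,"jaw":0},{"dp":[2.9,-1.65,0],"twist":0,"jaw":0},{"dp":[2.9,-1.65,0],"twist":0,"jaw":0},{"dp":[2.9,-1.65,0],"twist":0,"jaw":0},{"dp":[2.9,-1.65,0],"twist":0,"jaw":0},{"dp":[2.9,-1.65,0],"twist":0,"jaw":0}]'
python3 -m jog '[{"dp":[2.9,-1.65,0],"twist":0,"jaw":0},{"dp":[2.9,-1.65,0],"twist":0,"jaw":0},{"dp":[2.7,-1.65,0],"twist":0,"jaw":0},{"dp":[0,0,1.5],"twist":0,"jaw":0},{"dp":[0,0,1.5],"twist":0,"jaw":0},{"dp":[0,0,1.5],"twist":0,"jaw":0},{"dp":[0,0,1],"twist":0,"jaw":0},{"dp":[0,0,0],"twist":0,"jaw":0}]'
python3 go.py 677 -13.3 4 21.5
python3 - <<'E'
from h import *
T=capture("top");S=capture("side")
for n,I in(("side",S),("top",T)): cv2.imwrite(f"pics/{n}4.png",I[:,:,::-1])
cv2.imwrite("pics/b4.png",np.hstack([cv2.resize(S[140:240,150:280],(400,308)),cv2.resize(T[170:280,330:450],(400,367))[:308]])[:,:,::-1])
for c,z in(("green",40),("pink",22)): print(c,[(cv2.minAreaRect(k),onz("top",cv2.minAreaRect(k)[0],z)) for k in blobs(T,c,(340,165,440,280))])
E
```

```text
clock: 19.02
tool_pos: [616.8, -89.1, 111.7]
tool_rot: [3.086, 0.586, 0.002]
wrist_force: [-0.1, -0.7, 0.1]
width: 0.998
grasp_force: 0.0
clock: 19.68
tool_pos: [673.3, -14.0, 51.3]
tool_rot: [-3.085, -0.583, 0.01]
wrist_force: [0.1, -0.2, -1.2]
width: 0.999
grasp_force: 0.0
at [673.3 -14.   51.3] yaw 21.4 tilt [-0.007  0.001 -1.   ] w 0.999 g 0.0 clk 19.7 F [ 0.1 -0.2 -1.2]
twist -0.02  then dp 0.37 0.07 4.73
green [(((392.800048828125, 204.10000610351562), (22.360679626464844, 26.385601043701172), 63.43495178222656), array([ 534.26450562, -314.53627547,   40.        ]))]
pink [(((384.3461608886719, 241.26922607421875), (25.495098114013672, 30.594118118286133), 11.309932708740234), array([ 447.30151861, -296.2172911 ,   22.        ]))]
```

View pics/b4.png

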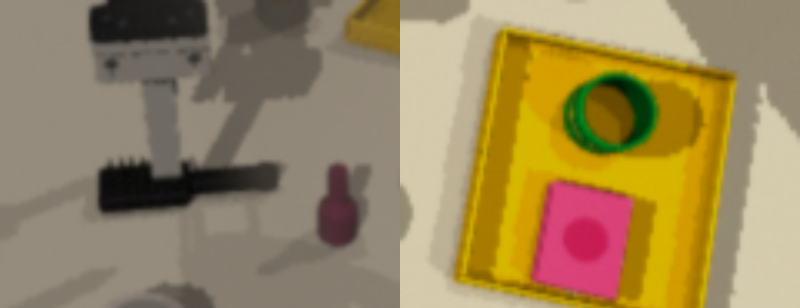

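Yellow kit lies flat with a clear gap. The fingers straddle the brush head (crop 145,185). Down and close.

```bash
python3 -m jog '[{"dp":[0.15,0,1.2],"twist":0,"jaw":0},{"dp":[0,0,1.2],"twist":0,"jaw":0},{"dp":[0,0,1],"twist":0,"jaw":0},{"dp":[0,0,0.8],"twist":0,"jaw":0},{"dp":[0,0,0.4],"twist":0,"jaw":0},{"dp":[0,0,0.3],"twist":0,"jaw":0},{"dp":[0,0,0],"twist":0,"jaw":0},{"dp":[0,0,0],"twist":0,"jaw":0.1}]'
python3 go.py 677 -13.3 4 21.5
```

```text
clock: 20.45
tool_pos: [678.2, -12.8, 6.6]
tool_rot: [3.086, 0.586, 0.001]
wrist_force: [-0.2, -0.2, 0.7]
width: 0.963
grasp_force: 0.0
at [678.2 -12.8   6.6] yaw 21.5 tilt [ 0. -0. -1.] w 0.963 g 0.0 clk 20.4 F [-0.2 -0.2  0.7]
twist 0.00  then dp -0.13 0.01 0.26
```

```bash
python3 -m jog '[{"dp":[0,0,0.2],"twist":0,"jaw":0.2},{"dp":[0,0,0],"twist":0,"jaw":0.3},{"dp":[0,0,0],"twist":0,"jaw":0.4},{"dp":[0,0,0],"twist":0,"jaw":0.5},{"dp":[0,0,0],"twist":0,"jaw":0.55},{"dp":[0,0,0],"twist":0,"jaw":0.6},{"dp":[0,0,0],"twist":0,"jaw":0.8},{"dp":[0,0,0],"twist":0,"jaw":0.8}]' 20
python3 -m jog '[{"dp":[0,0,-0.6],"twist":0,"jaw":0.8},{"dp":[0,0,-1],"twist":0,"jaw":0.8},{"dp":[0,0,-1.5],"twist":0,"jaw":0.8},{"dp":[0,0,-1.5],"twist":0,"jaw":0.8},{"dp":[0,0,-1.5],"twist":0,"jaw":0.8},{"dp":[0,0,-1.5],"twist":0,"jaw":0.8},{"dp":[0,0,-1],"twist":0,"jaw":0.8},{"dp":[0,0,0],"twist":0.46,"jaw":0.8}]'
python3 -m jog '[{"dp":[0,0,-1],"twist":0.46,"jaw":0.8},{"dp":[0,0,-1],"twist":0,"jaw":0.8},{"dp":[0,0,0],"twist":0,"jaw":0.8},{"dp":[0,0,0],"twist":0,"jaw":0.8},{"dp":[0,0,0],"twist":0,"jaw":0.8},{"dp":[0,0,0],"twist":0,"jaw":0.8},{"dp":[0,0,0],"twist":0,"jaw":0.8},{"dp":[0,0,0],"twist":0,"jaw":0.8}]'
python3 go.py 499.1 353.8 115 16
python3 - <<'E'
from h import *
S=capture("side")
cv2.imwrite("pics/b5.png",cv2.resize(S[90:220,130:290],(640,520))[:,:,::-1])
E
```

```text
clock: 21.12
tool_pos: [678.1, -12.9, 4.6]
tool_rot: [3.086, 0.586, 0.0]
wrist_force: [-0.4, 0.7, -1.1]
width: 0.446
grasp_force: 20.0
clock: 21.78
tool_pos: [680.2, -13.1, 95.0]
tool_rot: [3.098, 0.51, 0.009]
wrist_force: [-0.5, -0.4, -0.4]
width: 0.443
grasp_force: 20.0
clock: 22.45
tool_pos: [677.6, -12.7, 109.8]
tool_rot: [-3.111, -0.437, 0.002]
wrist_force: [-0.1, -0.5, -0.7]
width: 0.442
grasp_force: 20.0
at [677.6 -12.7 109.8] yaw 16.0 tilt [-0.001  0.    -1.   ] w 0.442 g 20.0 clk 22.4 F [-0.1 -0.5 -0.7]
twist -0.00  then dp -7.06 -40.15 -0.52
```

View pics/b5.png

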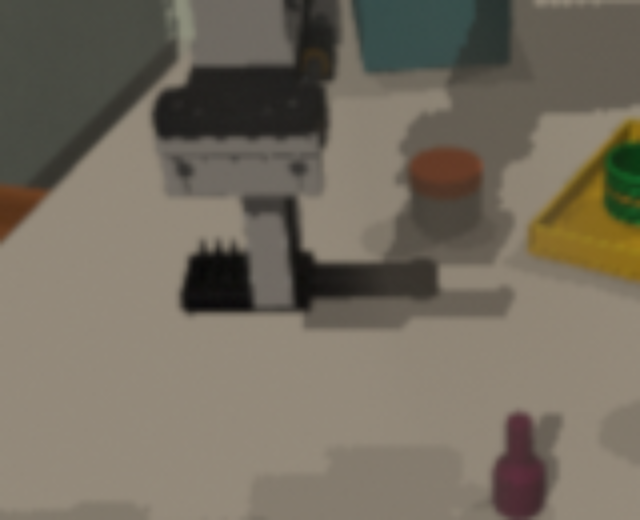

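Brush hangs level, gripped about 20 mm ahead of the head's rear edge (crop 272,260). To the blue tray.

```bash
python3 -m jog '[{"dp":[-0.5,-2.9,0],"twist":0,"jaw":0.8},{"dp":[-0.5,-2.9,0],"twist":0,"jaw":0.8},{"dp":[-0.5,-2.9,0],"twist":0,"jaw":0.8},{"dp":[-0.5,-2.9,0],"twist":0,"jaw":0.8},{"dp":[-0.5,-2.9,0],"twist":0,"jaw":0.8},{"dp":[-0.5,-2.9,0],"twist":0,"jaw":0.8},{"dp":[-0.5,-2.9,0],"twist":0,"jaw":0.8},{"dp":[-0.5,-2.9,0],"twist":0,"jaw":0.8}]'
python3 -m jog '[{"dp":[-0.5,-2.9,0],"twist":0,"jaw":0.8},{"dp":[-0.5,-2.9,0],"twist":0,"jaw":0.8},{"dp":[-0.5,-2.9,0],"twist":0,"jaw":0.8},{"dp":[-0.5,-2.9,0],"twist":0,"jaw":0.8},{"dp":[-0.5,-2.9,0],"twist":0,"jaw":0.8},{"dp":[-0.5,-2.5,0],"twist":0,"jaw":0.8},{"dp":[0,0,0],"twist":0,"jaw":0.8},{"dp":[0,0,0],"twist":0,"jaw":0.8}]'
python3 -m jog '[{"dp":[0,0,1.5],"twist":0,"jaw":0.8},{"dp":[0,0,1.5],"twist":0,"jaw":0.8},{"dp":[0,0,1.5],"twist":0,"jaw":0.8},{"dp":[0,0,1.5],"twist":0,"jaw":0.8},{"dp":[0,0,0],"twist":0,"jaw":0.8},{"dp":[0,0,0],"twist":0,"jaw":0.8},{"dp":[0,0,0],"twist":0,"jaw":0.8},{"dp":[0,0,0],"twist":0,"jaw":0.8}]'
python3 go.py 499.1 353.8 12 16
```

```text
clock: 23.17
tool_pos: [574.9, 200.4, 110.4]
tool_rot: [-3.111, -0.437, 0.0]
wrist_force: [0.8, -1.0, -1.1]
width: 0.447
grasp_force: 20.0
clock: 23.83
tool_pos: [499.4, 355.3, 110.3]
tool_rot: [3.11, 0.44, -0.0]
wrist_force: [0.1, 0.2, -1.0]
width: 0.447
grasp_force: 20.0
clock: 24.5
tool_pos: [501.2, 354.5, 51.9]
tool_rot: [-3.111, -0.436, -0.004]
wrist_force: [-0.3, 0.2, -0.6]
width: 0.446
grasp_force: 20.0
at [501.2 354.5  51.9] yaw 15.9 tilt [ 0.002  0.001 -1.   ] w 0.446 g 20.0 clk 24.5 F [-0.3  0.2 -0.6]
twist -0.01  then dp -0.22 0.01 3.99
```

```bash
python3 -m jog '[{"dp":[-0.2,0.1,1],"twist":0,"jaw":0.8},{"dp":[0,0,1],"twist":0,"jaw":0.8},{"dp":[0,0,1],"twist":0,"jaw":0.8},{"dp":[0,0,0.5],"twist":0,"jaw":0.8},{"dp":[0,0,0.4],"twist":0,"jaw":0.8},{"dp":[0,0,0],"twist":0,"jaw":0.8},{"dp":[0,0,0],"twist":0,"jaw":0.8},{"dp":[0,0,0],"twist":0,"jaw":0.8}]'
python3 -m jog '[{"dp":[0,0,0.1],"twist":0,"jaw":0.8},{"dp":[0,0,0],"twist":0,"jaw":0.8},{"dp":[0,0,0.1],"twist":0,"jaw":0.8},{"dp":[0,0,0],"twist":0,"jaw":0.8},{"dp":[0,0,0],"twist":0,"jaw":0.8},{"dp":[0,0,0],"twist":0,"jaw":0.8},{"dp":[0,0,0],"twist":0,"jaw":0.8},{"dp":[0,0,0],"twist":0,"jaw":0.8}]'
```

```text
clock: 25.17
tool_pos: [498.8, 353.1, 11.8]
tool_rot: [-3.111, -0.436, -0.001]
wrist_force: [0.4, 0.2, -1.0]
width: 0.444
grasp_force: 20.0
clock: 25.83
tool_pos: [498.4, 352.9, 9.5]
tool_rot: [-3.111, -0.437, -0.0]
wrist_force: [-0.3, -0.8, -0.9]
width: 0.445
grasp_force: 20.0
```

```bash
python3 -m jog '[{"dp":[0,0,0.1],"twist":0,"jaw":0.8},{"dp":[0,0,0],"twist":0,"jaw":0.8},{"dp":[0,0,0],"twist":0,"jaw":0.8},{"dp":[0,0,0],"twist":0,"jaw":0.8},{"dp":[0,0,0],"twist":0,"jaw":0.8},{"dp":[0,0,0],"twist":0,"jaw":0.8},{"dp":[0,0,0],"twist":0,"jaw":0.8},{"dp":[0,0,0],"twist":0,"jaw":0.8}]'
```

```text
clock: 26.5
tool_pos: [498.5, 353.0, 8.5]
tool_rot: [-3.111, -0.436, -0.0]
wrist_force: [0.1, 0.0, -0.9]
width: 0.443
grasp_force: 20.0
```

```bash
python3 -m jog '[{"dp":[0,0,0.1],"twist":0,"jaw":0.8},{"dp":[0,0,0],"twist":0,"jaw":0.8},{"dp":[0,0,0],"twist":0,"jaw":0.8},{"dp":[0,0,0],"twist":0,"jaw":0.54},{"dp":[0,0,0],"twist":0,"jaw":0.5},{"dp":[0,0,0],"twist":0,"jaw":0.46},{"dp":[0,0,0],"twist":0,"jaw":0.44},{"dp":[0,0,0],"twist":0,"jaw":0.44}]'
python3 -m jog '[{"dp":[0,0,-0.5],"twist":0,"jaw":0.44},{"dp":[0,0,-1],"twist":0,"jaw":0.44},{"dp":[0,0,-1.5],"twist":0,"jaw":0.44},{"dp":[0,0,-2],"twist":0,"jaw":0.2},{"dp":[0,0,-2],"twist":0,"jaw":0},{"dp":[0,0,-2],"twist":0,"jaw":0},{"dp":[0,0,-1],"twist":-1,"jaw":0},{"dp":[0,0,0],"twist":-1,"jaw":0}]'
python3 -m jog '[{"dp":[0,0,0],"twist":-1,"jaw":0},{"dp":[0,0,0],"twist":-1,"jaw":0},{"dp":[0,0,0],"twist":-1,"jaw":0},{"dp":[0,0,0],"twist":-1,"jaw":0},{"dp":[0,0,0],"twist":-1,"jaw":0},{"dp":[0,0,0],"twist":-1,"jaw":0},{"dp":[0,0,0],"twist":-1,"jaw":0},{"dp":[0,0,0],"twist":-1,"jaw":0}]'
python3 -m jog '[{"dp":[0,0,0],"twist":-1,"jaw":0},{"dp":[0,0,0],"twist":-1,"jaw":0},{"dp":[0,0,0],"twist":-1,"jaw":0},{"dp":[0,0,0],"twist":-1,"jaw":0},{"dp":[0,0,0],"twist":-1,"jaw":0},{"dp":[0,0,0],"twist":0,"jaw":0},{"dp":[0,0,0],"twist":0,"jaw":0},{"dp":[0,0,0],"twist":0,"jaw":0}]'
python3 go.py 632.9 144.5 100 106
```

```text
clock: 27.17
tool_pos: [498.2, 352.8, 7.2]
tool_rot: [3.111, 0.437, -0.001]
wrist_force: [-0.4, 0.2, -0.4]
width: 0.558
grasp_force: 0.0
clock: 27.83
tool_pos: [500.7, 354.1, 112.2]
tool_rot: [-3.045, -0.767, -0.011]
wrist_force: [0.6, 0.3, -0.2]
width: 0.882
grasp_force: 0.0
clock: 28.5
tool_pos: [498.7, 353.1, 108.6]
tool_rot: [2.471, 1.94, 0.002]
wrist_force: [-0.8, 0.4, 0.6]
width: 0.999
grasp_force: 0.0
clock: 29.17
tool_pos: [498.6, 353.0, 108.0]
tool_rot: [1.894, 2.506, 0.001]
wrist_force: [0.1, 1.1, -0.5]
width: 0.999
grasp_force: 0.0
at [498.6 353.  108. ] yaw 105.8 tilt [ 0.001  0.    -1.   ] w 0.999 g 0.0 clk 29.2 F [ 0.1  1.1 -0.5]
twist -0.03  then dp -23.75 7.17 0.80
```

```bash
python3 -m jog '[{"dp":[-3,0.9,0],"twist":0,"jaw":0},{"dp":[-3,0.9,0],"twist":0,"jaw":0},{"dp":[-3,0.9,0],"twist":0,"jaw":0},{"dp":[-3,0.9,0],"twist":0,"jaw":0},{"dp":[-3,0.9,0],"twist":0,"jaw":0},{"dp":[-3,0.9,0],"twist":0,"jaw":0},{"dp":[-3,0.9,0],"twist":0,"jaw":0},{"dp":[-2.75,0.87,0],"twist":0,"jaw":0}]'
python3 -m jog '[{"dp":[0,0,1.5],"twist":0,"jaw":0},{"dp":[0,0,1.5],"twist":0,"jaw":0},{"dp":[0,0,1.5],"twist":0,"jaw":0},{"dp":[0,0,0.5],"twist":0,"jaw":0},{"dp":[0,0,0],"twist":0,"jaw":0},{"dp":[0,0,0],"twist":0,"jaw":0},{"dp":[0,0,0],"twist":0,"jaw":0},{"dp":[0,0,0],"twist":0,"jaw":0}]'
python3 go.py 632.9 144.5 7 106
python3 - <<'E'
from h import *
T=capture("top");S=capture("side")
for n,I in(("side",S),("top",T)): cv2.imwrite(f"pics/{n}5.png",I[:,:,::-1])
cv2.imwrite("pics/t5.png",np.hstack([cv2.resize(S[190:290,140:270],(400,308)),cv2.resize(T[165:285,80:200],(400,400))[:308]])[:,:,::-1])
E
```

```text
clock: 29.83
tool_pos: [633.5, 142.7, 107.8]
tool_rot: [1.894, 2.506, 0.0]
wrist_force: [0.3, -0.1, -0.5]
width: 1.002
grasp_force: 0.0
clock: 30.5
tool_pos: [633.2, 144.9, 58.5]
tool_rot: [1.89, 2.508, 0.002]
wrist_force: [-0.6, 0.1, 0.0]
width: 1.002
grasp_force: 0.0
at [633.2 144.9  58.5] yaw 106.0 tilt [ 0.002  0.    -1.   ] w 1.002 g 0.0 clk 30.5 F [-0.6  0.1  0. ]
twist 0.00  then dp -0.03 -0.04 5.15
```

View pics/t5.png

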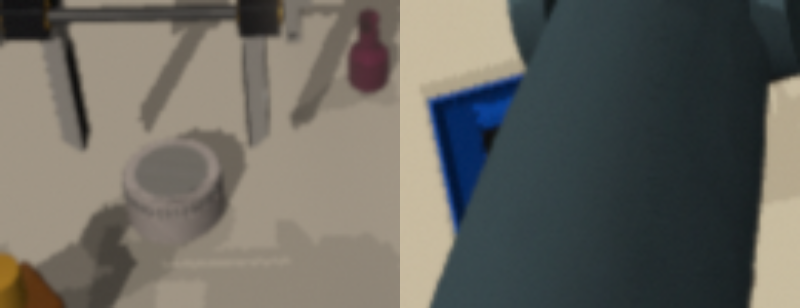

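Tin (172,190 in the crop) is between the fingers at (75,148) and (258,145). Down and close.

```bash
python3 -m jog '[{"dp":[0,0,1.2],"twist":0,"jaw":0},{"dp":[0,0,1.2],"twist":0,"jaw":0},{"dp":[0,0,1.2],"twist":0,"jaw":0},{"dp":[0,0,1],"twist":0,"jaw":0},{"dp":[0,0,0.5],"twist":0,"jaw":0},{"dp":[0,0,0],"twist":0,"jaw":0},{"dp":[0,0,0],"twist":0,"jaw":0},{"dp":[0,0,0],"twist":0,"jaw":0.1}]'
python3 -m jog '[{"dp":[0,0,0],"twist":0,"jaw":0.2},{"dp":[0,0,0],"twist":0,"jaw":0.25},{"dp":[0,0,0],"twist":0,"jaw":0.3},{"dp":[0,0,0],"twist":0,"jaw":0.35},{"dp":[0,0,0],"twist":0,"jaw":0.4},{"dp":[0,0,0],"twist":0,"jaw":0.5},{"dp":[0,0,0],"twist":0,"jaw":0.6},{"dp":[0,0,0],"twist":0,"jaw":0.6}]' 20
python3 -m jog '[{"dp":[0,0,-0.6],"twist":0,"jaw":0.6},{"dp":[0,0,-1],"twist":0,"jaw":0.6},{"dp":[0,0,-1.5],"twist":0,"jaw":0.6},{"dp":[0,0,-1.5],"twist":0,"jaw":0.6},{"dp":[0,0,-1.5],"twist":0,"jaw":0.6},{"dp":[0,0,-1.5],"twist":0,"jaw":0.6},{"dp":[0,0,-1.5],"twist":0,"jaw":0.6},{"dp":[0,0,0],"twist":0,"jaw":0.6}]'
python3 go.py 504.3 274.1 100 106
python3 - <<'E'
from h import *
S=capture("side")
cv2.imwrite("pics/t6.png",cv2.resize(S[150:300,110:300],(570,450))[:,:,::-1])
E
```

```text
clock: 31.27
tool_pos: [633.2, 144.3, 6.9]
tool_rot: [1.891, 2.508, 0.001]
wrist_force: [-0.7, -0.7, 0.3]
width: 0.962
grasp_force: 0.0
clock: 31.93
tool_pos: [633.0, 144.4, 6.8]
tool_rot: [1.891, 2.508, 0.001]
wrist_force: [0.6, 0.7, 1.1]
width: 0.634
grasp_force: 20.0
clock: 32.6
tool_pos: [635.4, 144.6, 102.6]
tool_rot: [1.888, 2.504, 0.008]
wrist_force: [0.5, 0.9, 1.1]
width: 0.633
grasp_force: 20.0
at [635.4 144.6 102.6] yaw 106.0 tilt [ 0.008  0.    -1.   ] w 0.633 g 20.0 clk 32.6 F [0.5 0.9 1.1]
twist -0.00  then dp 16.07 -9.03 0.26
```

View pics/t6.png

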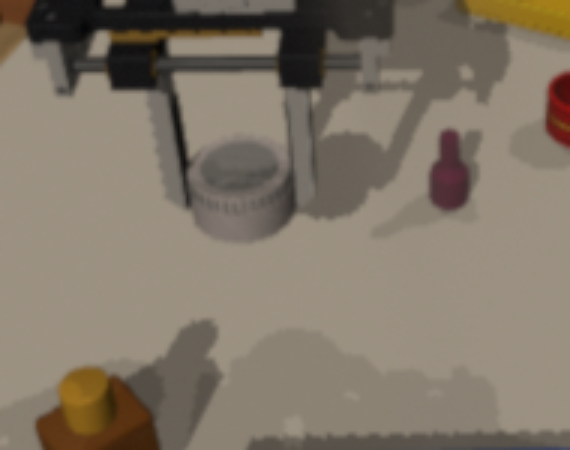

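Tin held level (crop 240,190). To the blue tray.

```bash
python3 -m jog '[{"dp":[2.7,-1.5,0],"twist":0,"jaw":0.6},{"dp":[2.7,-1.5,0],"twist":0,"jaw":0.6},{"dp":[2.7,-1.5,0],"twist":0,"jaw":0.6},{"dp":[2.7,-1.5,0],"twist":0,"jaw":0.6},{"dp":[2.7,-1.5,0],"twist":0,"jaw":0.6},{"dp":[2.6,-1.4,0],"twist":0,"jaw":0.6},{"dp":[0,0,0],"twist":0,"jaw":0.6},{"dp":[0,0,0],"twist":0,"jaw":0.6}]'
python3 -m jog '[{"dp":[0,0,1.5],"twist":0,"jaw":0.6},{"dp":[0,0,1.5],"twist":0,"jaw":0.6},{"dp":[0,0,1.5],"twist":0,"jaw":0.6},{"dp":[0,0,0.5],"twist":0,"jaw":0.6},{"dp":[0,0,0],"twist":0,"jaw":0.6},{"dp":[0,0,0],"twist":0,"jaw":0.6},{"dp":[0,0,0],"twist":0,"jaw":0.6},{"dp":[0,0,0],"twist":0,"jaw":0.6}]'
python3 go.py 504.3 274.1 14 106
python3 - <<'E'
from h import *
S=capture("side");cv2.imwrite("pics/side6.png",S[:,:,::-1])
cv2.imwrite("pics/t7.png",cv2.resize(S[230:384,150:340],(740,600))[:,:,::-1])
E
```

```text
clock: 33.32
tool_pos: [501.4, 275.2, 96.6]
tool_rot: [-1.888, -2.51, 0.002]
wrist_force: [0.7, -0.7, -1.3]
width: 0.631
grasp_force: 20.0
clock: 33.98
tool_pos: [503.8, 274.7, 48.6]
tool_rot: [1.891, 2.507, 0.002]
wrist_force: [0.6, 0.2, -0.4]
width: 0.634
grasp_force: 20.0
at [503.8 274.7  48.6] yaw 106.0 tilt [ 0.002  0.001 -1.   ] w 0.634 g 20.0 clk 34.0 F [ 0.6  0.2 -0.4]
twist -0.01  then dp -0.07 0.03 3.46
```

View pics/t7.png

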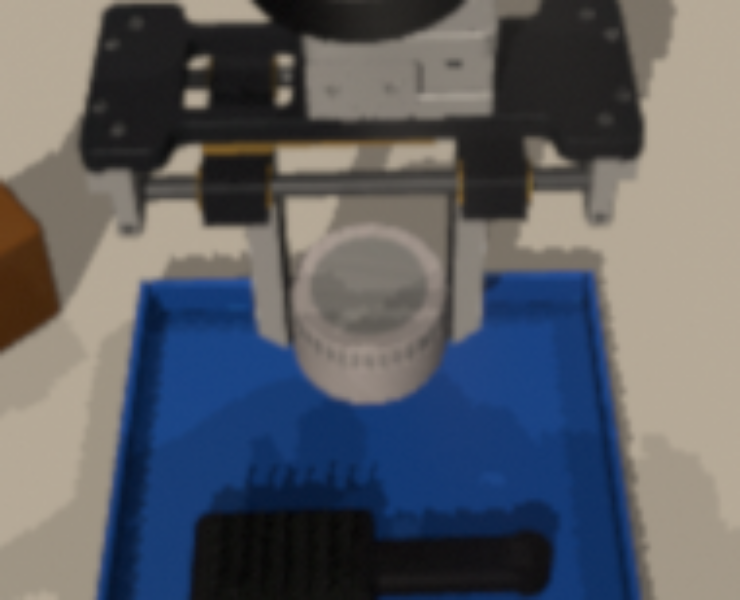

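Brush lies flat in the blue tray (crop 370,560); the tin (365,315) is over the free half. Setting down.

```bash
python3 -m jog '[{"dp":[0,0,1],"twist":0,"jaw":0.6},{"dp":[0,0,1],"twist":0,"jaw":0.6},{"dp":[0,0,0.8],"twist":0,"jaw":0.6},{"dp":[0,0,0.5],"twist":0,"jaw":0.6},{"dp":[0,0,0.2],"twist":0,"jaw":0.6},{"dp":[0,0,0],"twist":0,"jaw":0.6},{"dp":[0,0,0],"twist":0,"jaw":0.6},{"dp":[0,0,0],"twist":0,"jaw":0.6}]'
python3 -m jog '[{"dp":[0,0,0.1],"twist":0,"jaw":0.6},{"dp":[0,0,0],"twist":0,"jaw":0.6},{"dp":[0,0,0.1],"twist":0,"jaw":0.6},{"dp":[0,0,0],"twist":0,"jaw":0.6},{"dp":[0,0,0],"twist":0,"jaw":0.6},{"dp":[0,0,0],"twist":0,"jaw":0.6},{"dp":[0,0,0],"twist":0,"jaw":0.6},{"dp":[0,0,0],"twist":0,"jaw":0.6}]'
```

```text
clock: 34.7
tool_pos: [503.2, 274.7, 12.7]
tool_rot: [1.891, 2.508, 0.001]
wrist_force: [0.3, 0.1, -0.9]
width: 0.637
grasp_force: 20.0
clock: 35.37
tool_pos: [503.1, 274.7, 10.8]
tool_rot: [1.891, 2.508, 0.001]
wrist_force: [-0.2, -0.9, 3.3]
width: 0.632
grasp_force: 20.0
```

Contact at 10.8, as predicted. Release, rise, back away to the middle, and check.

```bash
python3 -m jog '[{"dp":[0,0,0],"twist":0,"jaw":0.35},{"dp":[0,0,0],"twist":0,"jaw":0.32},{"dp":[0,0,0],"twist":0,"jaw":0.28},{"dp":[0,0,0],"twist":0,"jaw":0.25},{"dp":[0,0,0],"twist":0,"jaw":0.25},{"dp":[0,0,0],"twist":0,"jaw":0.25},{"dp":[0,0,-0.5],"twist":0,"jaw":0.25},{"dp":[0,0,-1],"twist":0,"jaw":0.25}]'
python3 -m jog '[{"dp":[0,0,-1.5],"twist":0,"jaw":0.25},{"dp":[0,0,-2],"twist":0,"jaw":0.2},{"dp":[0,0,-2],"twist":0,"jaw":0.1},{"dp":[0,0,-2.5],"twist":0,"jaw":0},{"dp":[0,0,-2.5],"twist":0,"jaw":0},{"dp":[0,0,-2.5],"twist":0,"jaw":0},{"dp":[-3.5,0,0],"twist":0,"jaw":0},{"dp":[-3.5,0,0],"twist":0,"jaw":0}]'
python3 -m jog '[{"dp":[-3.5,0,0],"twist":0,"jaw":0},{"dp":[-3.5,0,0],"twist":0,"jaw":0},{"dp":[-3.5,0,0],"twist":0,"jaw":0},{"dp":[-3.5,0,0],"twist":0,"jaw":0},{"dp":[-3.5,0,0],"twist":0,"jaw":0},{"dp":[-3.5,0,0],"twist":0,"jaw":0},{"dp":[0,0,0],"twist":0,"jaw":0},{"dp":[0,0,0],"twist":0,"jaw":0}]'
python3 - <<'E'
from h import *
T=capture("top");S=capture("side")
for n,I in(("side",S),("top",T)): cv2.imwrite(f"pics/{n}8.png",I[:,:,::-1])
cv2.imwrite("pics/f8.png",np.hstack([cv2.resize(S,(400,300)),cv2.resize(T[120:290,80:440],(400,189+0)).copy() if 0 else cv2.resize(T[120:290,80:200],(400,567))[:300]])[:,:,::-1])
cv2.imwrite("pics/f8.png",np.hstack([cv2.resize(T,(800,600))])[:,:,::-1])
E
python3 go.py
```

```text
clock: 36.03
tool_pos: [501.8, 274.2, 24.8]
tool_rot: [-1.89, -2.507, 0.004]
wrist_force: [0.4, 0.6, 0.4]
width: 0.746
grasp_force: 0.0
clock: 36.7
tool_pos: [523.5, 208.0, 159.2]
tool_rot: [1.884, 2.509, 0.007]
wrist_force: [0.9, 0.0, 0.4]
width: 0.997
grasp_force: 0.0
clock: 37.37
tool_pos: [580.4, 4.0, 156.4]
tool_rot: [1.894, 2.505, 0.001]
wrist_force: [0.7, -0.0, 0.1]
width: 1.001
grasp_force: 0.0
at [579.7   6.  155.9] yaw 106.0 tilt [ 0.  0. -1.] w 0.998 g 0.0 clk 37.5 F [-0.1  0.2 -0.4]
mirror [ 448.2 -298.9] green [ 533.9 -318.7] brush [499.1 353.8] tin [504.3 274.1]
```

View pics/f8.png

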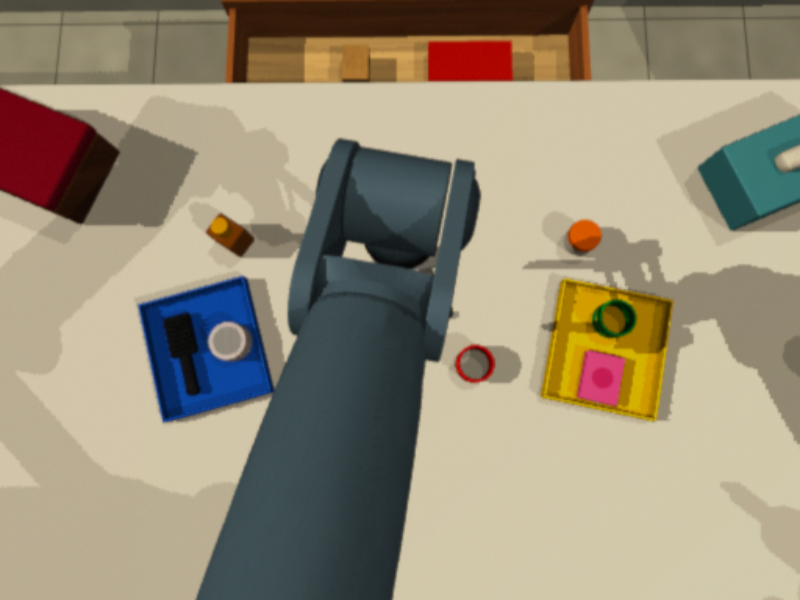

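View pics/side8.png

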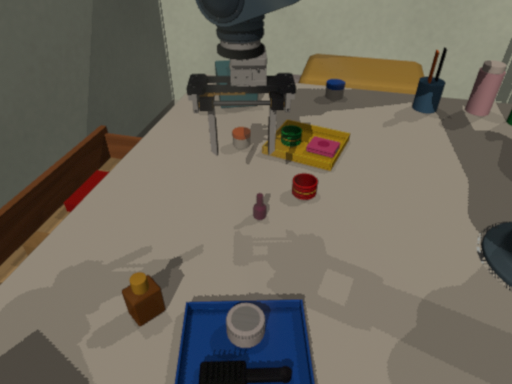

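All four kit items lie flat and apart: in the top picture, brush (183,352) and tin (229,341) in the blue tray, green stack (614,318) and mirror (601,377) in the yellow tray. The red stack, varnish, perfume and jar stand where they were at the start. Robot clear of everything.

```bash
python3 -c "
from bench import *
print(sign_off())"
```

```text
the job is handed in; nothing more can be done
None
```

The job is handed in: the green bangles and mirror lie flat in the yellow tray and the hairbrush and tin flat in the blue tray. The last pictures show the red bangles, nail varnish, perfume and cream jar standing where they were; `sign_off()` returned no verdict.

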